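Fit the top plate of a plant propagation rack

TASK

Finish putting together the propagation rack on the plant table: pick up the pale wooden plate, the one with a large hole near each end, and lower it over the rack's two upright pegs until it rests flush on both blocks before letting go of it. Leave the dark wooden plate where it lies.

Things in the scene. Friction and masses are not known exactly. Their poses are not given: they have to be found in the camera images.
- pale_plate_mid (a point): Centre (half-way up) of the loose pale wooden plate, 56 (x) by 210 (y) by 20 mm thick, 0.17 kg, flat on the table. Through holes along its long middle line: 36 mm diameter at y = -70 and +70 mm (for the pegs), 22 mm at 0, -34 and +34 mm (for tubes). Same either way round or up. Grip it across its 56 mm width at mid-length.
- stand: Brown wooden rack, fixed; origin under its centre on the table, z up, y along its length. Foot board 90 (x) by 230 (y) by 16 mm; two blocks 56 by 52 mm at y = -70 and +70 mm, flat tops 60 mm above the table, an 88 mm gap between. On each top a pale tapered peg 32 mm tall (tip at 92 mm), 18 mm thick at the foot, 6 at the tip. Plate home: its centre 70 mm above the table.
- dark_plate_mid (a point): Centre (half-way up) of the loose dark brown wooden plate, a bystander: 56 (x) by 210 (y) by 20 mm thick, flat on the table at the other side of the rack from the pale plate, with only three 22 mm holes and no large end holes.
Things that resemble listed ones, but are neither listed nor needed, are in the scene too. There is more than one size of the stand; the job needs the larger.

How it is judged:
On the way:
1. the pale plate is brought down over both pegs, to within 10 mm of the blocks, while still held (z of pale_plate_mid in the frame of stand below 0.08 m and horizontal distance between pale_plate_mid and stand below 0.02 m and angle between the y axis of pale_plate_mid and the y axis of stand, either way round below 0.25 rad and contact force between the fingers and pale_plate above 0.5 N), for 0.1 s.
At the end, for the whole second after the job is handed in: The pale plate rests released and still on both blocks with a peg through each large end hole: its centre within 20 mm of the rack's centre line and within 3 mm of 70 mm above the table, level within 0.06 rad, and along the rack within 0.25 rad (horizontal distance between pale_plate_mid and stand below 0.02 m and z of pale_plate_mid in the frame of stand between 0.067 and 0.073 m and angle between pale_plate_mid's own z axis and vertical below 0.06 rad and angle between the y axis of pale_plate_mid and the y axis of stand, either way round below 0.25 rad and linear speed of pale_plate below 0.02 m/s); the robot touches nothing.
It fails at once if the dark plate is moved more than 30 mm (distance of dark_plate_mid from where it was at the start of the episode above 0.03 m).
It also fails if it takes over 40 s, if anything falls off the work surface, if the arm or the gripper's body presses on something with over 40 N, if the wrist force passes 120 N, or if a joint passes its speed limit or range.

ROBOT

A 6-joint arm with a two-finger parallel gripper is mounted at the origin on the work surface. World frame = base frame: x ahead of the robot, y to its left, z up, the work surface at z = 0. Lengths are in m, angles in rad, forces in N, time in s.
With the tool pointing down it reaches from about 0.325 to 0.9 m from the base axis. Payload 6.1 kg.
Tool frame: the origin (TCP) lies midway between the tips of the shut fingers; the grasp point (between the pads) lies 19 mm behind it (pinch_z is the distance from the TCP to the grasp point, in m); z points along the fingers, y is the direction in which the jaws open and shut (so a half turn about z gives the same grasp; the last joint's range is limited). The gripper opens to 87 mm and grips with 3 to 60 N. Pads are 19 mm wide; open, the fingers measure 117 mm over their backs; the gripper's body (75 mm by 190 mm) begins 51 mm behind the grasp point.
Start: joints at [1.057, 0.22, 1.526, -0, 1.395, -0.126], TCP at [0.236, 0.579, 0.191] pointing down, gripper open.
Joint ranges: [-2.98, 2.98], [-0.91, 2.08], [0.09, 2.57], [-1.24, 4.39], [0.2, 2.65], [-2.68, 2.68]. Speed limits (rad/s): [2.57, 2.57, 3.01, 3.14, 3.14, 3.14].

INTERFACE

Orientations are given as a rotation vector (axis times angle).
In Python, from plant import get_state, snapshot, camera_params, finish_job, search_frame, silhouettes, pinch_z gives the robot as it stands.
- The arm moves only by the tool drive_tool, never from a script. Its arguments are lists of equal length, an entry for each row: "linear": the shift along the tool's x, y, z in mm, a list of three; "delta_rot": the turn, a rotation vector about the tool's x, y, z in rad, a list of three; "hand": the opening in per cent of the stroke, from 0 (shut) to 100 (fully open). In form: {"linear": [[x, y, z], ...], "delta_rot": [[rx, ry, rz], ...], "hand": [hand, ...]}. A call has exactly 5 rows; each row shifts and turns the pose as measured when the row begins, along the tool's axes as they then stand; what a row does not reach is not made up. A row lasts 1/10 s, in which the tool goes at most 50 mm and 8.59 degrees, less where a joint would pass 70% of its speed; a pose out of reach is approached as far as the arm can. A call is refused whole if a number of a shift passes 50 or a number of a turn 0.15, either way. A call with a gripper value outside its range is refused whole. The fingers move at their own pace and stop on an object; the grip force is fixed at half the most. Time passes only in rows, so rows that do not move let the fingers close, or fill a call up. It gives the time, the measured TCP pose, the force and the opening at its end, in the units of the state.
- get_state(): the state, without advancing time (a new reading comes with each control period).
- snapshot(name): name is "scene" or "top"; returns the picture (420x560x3 uint8, red, green, blue); there is no depth.
- camera_params(name): a dict with "fx", "fy", "cx", "cy" (pixels), "pose" (4x4, takes a point from camera to world coordinates). Camera axes: x right, y down, z forward; pixel columns grow to the right and rows downward; lengths in m; the calibration is good to about 2 mm. A picture is of the moment at which its call begins. camera_params takes no time and is no camera call.
- finish_job(): hands the job in, once; it reports no verdict.
Trained networks look in the newest picture that a camera, given by its name, has taken for a name from the list of things; names that differ only in an ending like _2 or _b are one class to them, and where a whole thing is asked for, a point or a joint stands for the part that bears it (a point fixed in the world has none). Each returns a list of dicts, best first, with "confidence" (0 to 1); they miss things now and then, are a little off and sometimes report something else, mostly with a low value. They report only what shows in the picture. A call takes as long as a camera call. They do not tell look-alikes from the thing itself.
- search_frame(label, camera): "xy" ([column, row] in pixels, amid what is visible of it).
- silhouettes(label, camera): "region" (420x560 bool, what is visible of it) and "xy" ([column, row] in pixels, amid what is visible of it).
The state is a dict: "clock": time; "joints": joint angles; "qd": joint speeds; "joint_efforts": joint torques, N m; "position": TCP position; "tcp_rot": TCP orientation; "force": force on the tool from outside, world axes, zero at the start; "moment": the same for the moment, N m; "grip_width": opening from 0.0 (shut) to 1.0 (fully open).
Only numpy, scipy, OpenCV 4.12 (cv2) and the standard library are available. Lean on these libraries where they do the work, as an engineer would, in place of code of your own. Each camera call takes 0.05 s, during which the arm holds its last target. There are 200 camera calls.

## Working session

There is one attempt and no reset: what is moved stays moved. The work goes in short steps, Python scripts to look and compute and a tool call to move; the robot and the scene stay as the last step left them, time stands still between calls to the robot, and variables do not carry over. Pictures are saved under pics/ and viewed, on a budget of 10 in all, crops included, one or two more only if the job needs it, and the job is handed in when it is done.

Besides the shell and the picture viewer there is one more tool, called after "Call:" by a JSON object that holds its "api" and its "payload", one argument or row to a line. drive_tool: Moves the arm, as the interface text tells. Its arguments: {"type":"object","properties":{"linear":{"type":"array"},"delta_rot":{"type":"array"},"hand":{"type":"array"}},"required":["linear","delta_rot","hand"]}

```bash
mkdir -p pics; cat > h.py <<'E'
import numpy as np, cv2
from plant import *
def ray(cam,uv,z):
    p=camera_params(cam);T=np.array(p["pose"])
    d=T[:3,:3]@np.array([(uv[0]-p["cx"])/p["fx"],(uv[1]-p["cy"])/p["fy"],1])
    o=T[:3,3];return o+d*(z-o[2])/d[2]
def proj(cam,P):
    p=camera_params(cam);T=np.linalg.inv(np.array(p["pose"]));q=T[:3,:3]@np.array(P)+T[:3,3]
    return [p["fx"]*q[0]/q[2]+p["cx"],p["fy"]*q[1]/q[2]+p["cy"]]
E
python3 - <<'E'
from h import *
np.set_printoptions(precision=4,suppress=True)
ims=[]
for c in("scene","top"):
    im=snapshot(c);ims.append(im);cv2.imwrite(f"pics/{c}0.png",im[:,:,::-1])
    print(c,np.array(camera_params(c)["pose"]),camera_params(c)["fx"])
    for l,z in(("pale_plate_mid",.02),("stand",.06),("dark_plate_mid",.02)):
        for d in silhouettes(l,c):
            m=d["region"].astype(np.uint8);r=cv2.minAreaRect(cv2.findNonZero(m))
            print(l,round(d["confidence"],2),np.round(d["xy"]),m.sum(),np.round(r[0]),np.round(r[1]),r[2],ray(c,r[0],z))
print(get_state())
E
```

```text
scene [[-0.0433  0.8227 -0.5668  0.9488]
 [ 0.999   0.0406 -0.0173  0.0244]
 [ 0.0087 -0.567  -0.8237  0.7313]
 [ 0.      0.      0.      1.    ]] 449.37136682455497
pale_plate_mid 0.77 [122. 213.] 2960 [122. 209.] [ 35. 100.] 5.492323875427246 [ 0.4753 -0.3099  0.02  ]
stand 0.67 [252. 255.] 6104 [255. 254.] [130.  52.] 3.8654611110687256 [ 0.5833 -0.0433  0.06  ]
stand 0.58 [227. 178.] 2208 [224. 174.] [32. 80.] 81.57302856445312 [ 0.4138 -0.1154  0.06  ]
dark_plate_mid 0.76 [447. 249.] 3780 [446. 248.] [113.  38.] 73.96766662597656 [0.5325 0.2986 0.02  ]
top [[-0.0263 -0.9891  0.1447  0.2904]
 [-0.9996  0.0278  0.008   0.0101]
 [-0.0119 -0.1445 -0.9894  1.2386]
 [ 0.      0.      0.      1.    ]] 535.0565855109195
stand 0.88 [306. 162.] 3739 [307. 166.] [39. 98.] 90.0 [ 0.5465 -0.0474  0.06  ]
stand 0.88 [343. 242.] 1908 [343. 242.] [28. 69.] 73.49563598632812 [ 0.3715 -0.121   0.06  ]
dark_plate_mid 0.59 [159. 188.] 2157 [159. 186.] [90. 27.] 82.87498474121094 [0.516  0.2953 0.02  ]
{'clock': 0.4, 'joints': array([ 1.0569,  0.2206,  1.5267, -0.    ,  1.3947, -0.1261]), 'qd': array([ 0.0001, -0.0027, -0.0009, -0.0004, -0.001 , -0.0013]), 'joint_efforts': array([ -0.0009, -49.3879, -38.708 ,   0.0699,   0.0502,  -0.    ]), 'position': array([0.2363, 0.5785, 0.1905]), 'tcp_rot': array([-0.6053, -3.0827,  0.0005]), 'force': array([-0.5035, -0.2458,  0.5363]), 'moment': array([ 0.0025,  0.0376, -0.0088]), 'grip_width': 0.9973234574458004}
```

View pics/top0.png

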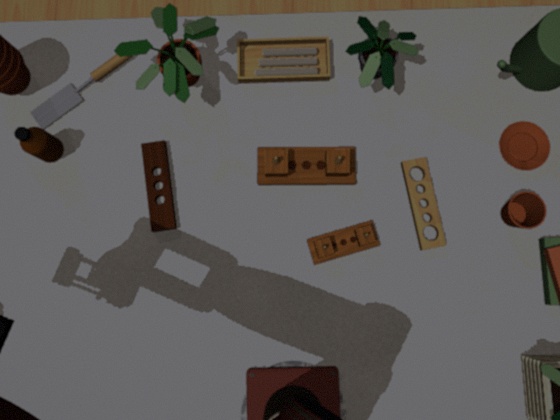

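View pics/scene0.png

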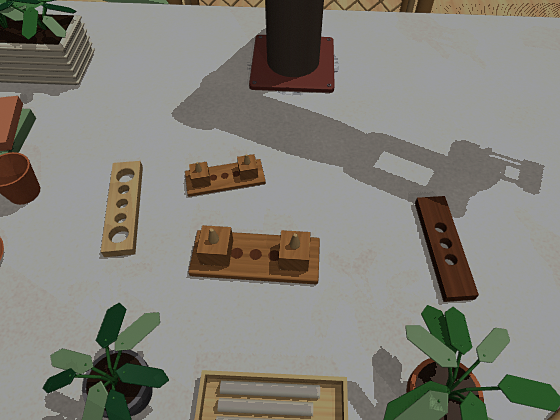

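Candidates: stands at top (307,166), the larger (98 px), and (343,242), the smaller. The larger one is the rack meant. There is one plate with large end holes, the pale one at top (424,203). The dark one is at (159,187). I'll fit both models and confirm in a crop.

```bash
cat >> h.py <<'E'
from scipy.optimize import minimize
def box(cx,cy,z0,z1,sx,sy): return [[cx+a*sx/2,cy+b*sy/2,z] for a in(-1,1) for b in(-1,1) for z in(z0,z1)]
STAND=[box(0,0,0,.016,.09,.23),box(0,-.07,.016,.06,.056,.052),box(0,.07,.016,.06,.056,.052)]
PLATE=[box(0,0,0,.02,.056,.21)]
def world(P,x,y,a,z=0):
    c,s=np.cos(a),np.sin(a);P=np.array(P);return np.c_[x+c*P[:,0]-s*P[:,1],y+s*P[:,0]+c*P[:,1],P[:,2]+z]
def draw(cam,model,q,S=4):
    m=np.zeros((420*S,560*S),np.uint8)
    for b in model:
        pts=np.array([proj(cam,p) for p in world(b,*q)])*S+S/2-.5
        cv2.fillConvexPoly(m,cv2.convexHull(pts.round().astype(np.int32)),255)
    return cv2.resize(m,(560,420),interpolation=cv2.INTER_AREA)/255.
def fit(masks,model,q0):
    f=lambda q:sum(1-np.minimum(draw(c,model,q),m).sum()/np.maximum(draw(c,model,q),m).sum() for c,m in masks)
    s=np.array(q0)+np.array([[0,0,0],[.01,0,0],[0,.01,0],[0,0,.1]])
    r=minimize(f,q0,method="Nelder-Mead",options=dict(initial_simplex=s,maxiter=90,xatol=2e-4,fatol=1e-4));return r.x,r.fun
def fill(m):
    o=np.zeros(m.shape,np.uint8);c=cv2.findContours(m.astype(np.uint8),0,2)[0];cv2.drawContours(o,[max(c,key=cv2.contourArea)],-1,1,-1);return o.astype(float)
E
cat > m.py <<'E'
from h import *
np.set_printoptions(precision=4,suppress=True)
ims={c:snapshot(c) for c in("scene","top")}
def near(l,c,P):
    d=[x for x in silhouettes(l,c) if np.hypot(*(np.array(x["xy"])-proj(c,P)))<25]
    return [(c,fill(d[0]["region"]))] if d else []
def hsvmask(c,P):
    h=cv2.cvtColor(ims[c],cv2.COLOR_RGB2HSV);u,v=map(int,proj(c,P));w=np.zeros((420,560),np.uint8)
    w[v-65:v+65,u-45:u+45]=(h[v-65:v+65,u-45:u+45,1]>75);return [(c,fill(w))]
S0=[.547,-.047,np.pi/2];P0=[.475,-.305,.08]
out={}
for n,fn in(("stand",lambda c:near("stand",c,S0[:2]+[.03])),("plateseg",lambda c:near("pale_plate_mid",c,P0[:2]+[.01])),("plate",lambda c:hsvmask(c,P0[:2]+[.01]))):
    mod,q0=(STAND,S0) if n=="stand" else (PLATE,P0)
    ms=[fn(c) for c in("scene","top")]
    for sub in ms+[ms[0]+ms[1]]:
        if sub: out[n]=fit(sub,mod,q0);print(n,[s[0] for s in sub],*out[n])
tiles=[]
for c in("top","scene"):
    im=ims[c].copy();im=cv2.resize(im,None,fx=4,fy=4,interpolation=cv2.INTER_CUBIC)
    for n,pts in(("stand",world([[0,-.07,.092],[0,.07,.092]],*out["stand"][0])),("plate",world([[0,-.07,.02],[0,.07,.02]]+PLATE[0],*out["plate"][0]))):
        for p in pts: cv2.circle(im,tuple(int(4*a+1.5) for a in proj(c,p)),4,(0,255,255),1)
    tiles.append(im[4*135:4*270,4*250:4*450] if c=="top" else im[4*145:4*290,4*95:4*330])
cv2.imwrite("pics/crop.png",np.vstack([cv2.resize(t,(540,int(540*t.shape[0]/t.shape[1])//1)) for t in tiles])[:600*2,:,::-1][:720])
i=cv2.imread("pics/crop.png");cv2.imwrite("pics/crop.png",cv2.resize(i,None,fx=min(1,600/i.shape[0]),fy=min(1,600/i.shape[0])))
E
python3 m.py
```

```text
Traceback (most recent call last):
  File "m.py", line 16, in <module>
    if sub: out[n]=fit(sub,mod,q0);print(n,[s[0] for s in sub],*out[n])
                   ~~~^^^^^^^^^^^^
  File "h.py", line 25, in fit
    r=minimize(f,q0,method="Nelder-Mead",options=dict(initial_simplex=s,maxiter=90,xatol=2e-4,fatol=1e-4));return r.x,r.fun
  File "h.py", line 23, in <lambda>
    f=lambda q:sum(1-np.minimum(draw(c,model,q),m).sum()/np.maximum(draw(c,model,q),m).sum() for c,m in masks)
               ~~~^^^^^^^^^^^^^^^^^^^^^^^^^^^^^^^^^^^^^^^^^^^^^^^^^^^^^^^^^^^^^^^^^^^^^^^^^^^^^^^^^^^^^^^^^^^^
  File "h.py", line 23, in <genexpr>
    f=lambda q:sum(1-np.minimum(draw(c,model,q),m).sum()/np.maximum(draw(c,model,q),m).sum() for c,m in masks)
                                ~~~~^^^^^^^^^^^
  File "h.py", line 19, in draw
    pts=np.array([proj(cam,p) for p in world(b,*q)])*S+S/2-.5
                  ~~~~^^^^^^^
  File "h.py", line 8, in proj
    p=camera_params(cam);T=np.linalg.inv(np.array(p["pose"]));q=T[:3,:3]@np.array(P)+T[:3,3]
ValueError: time passes only in moves, steps and waits
```

Too many camera_params calls, so I'll cache it.

```bash
sed -i 's/^from plant import \*/from plant import *\nimport plant, functools\ncamera_params=functools.lru_cache(None)(plant.camera_params)/' h.py; python3 m.py; python3 -c "
from plant import *;print(get_state()['clock'])"
```

```text
stand ['scene'] [ 0.5587 -0.0464  3.115 ] 0.03138173359197838
stand ['top'] [ 0.5579 -0.0482  3.1291] 0.043687703436720016
stand ['scene', 'top'] [ 0.5584 -0.0471  3.1226] 0.08682979363640142
plateseg ['scene'] [ 0.4622 -0.3135  1.7355] 0.025183462525831257
plateseg ['top'] [ 0.4592 -0.3146 -1.4064] 0.04365478011044066
plateseg ['scene', 'top'] [ 0.4609 -0.314  -1.4071] 0.07809983939151321
plate ['scene'] [ 0.4617 -0.3135  1.7315] 0.02225013412440424
plate ['top'] [ 0.4609 -0.315  -1.4203] 0.044668211270877944
plate ['scene', 'top'] [ 0.4616 -0.3139 -1.4086] 0.07366421147036228
0.9
```

View pics/crop.png

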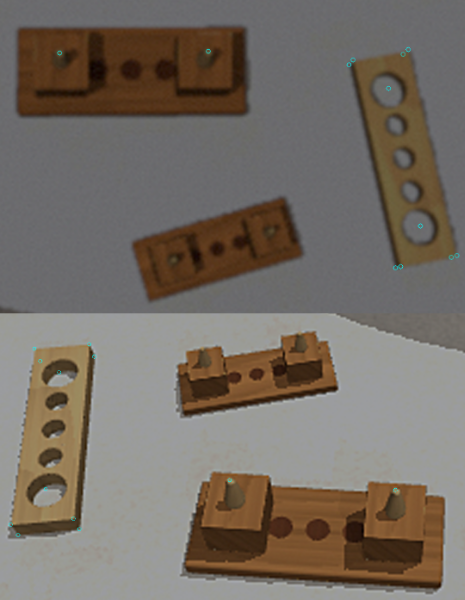

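The crop confirms it. The larger rack's projected peg tips land on the real pegs, and the plate's large end holes match. Plate: (0.461,-0.314), long axis about 0.16 rad off x. Rack: (0.558,-0.047), long axis along y. Next is a planner that prints row numbers.

```bash
cat > go.py <<'E'
import sys,numpy as np
from scipy.spatial.transform import Rotation as R
from plant import get_state
np.set_printoptions(precision=4,suppress=True)
t=np.array(sys.argv[1].split(","),float)  # x,y,z,yaw of tool y
step=float(sys.argv[2]) if len(sys.argv)>2 else 48
s=get_state();M=R.from_rotvec(s["tcp_rot"]).as_matrix();p=np.array(s["position"])
Y=t[3];T=np.array([[-np.sin(Y),np.cos(Y),0],[np.cos(Y),np.sin(Y),0],[0,0,-1]]).T
print(s["clock"],p,"yaw",np.arctan2(M[1,1],M[0,1]),"tilt",M[:,2],"F",s["force"],"grip",s["grip_width"],"j",s["joints"])
for i in range(5):
    rv=R.from_matrix(M.T@T).as_rotvec()
    if i==0 and abs(rv[2])>2.8: print("big turn",rv)
    rv*=min(1,.145/max(np.linalg.norm(rv),1e-9))
    d=M.T@(t[:3]-p)*1000;d*=min(1,step/max(np.linalg.norm(d),1e-9))
    print(d.round(),rv.round(3)); p=p+M@d/1000;M=M@R.from_rotvec(rv).as_matrix()
E
python3 go.py .5,.12,.2,-1.409
```

```text
0.9 [0.2363 0.5786 0.1908] yaw 1.1830103235284049 tilt [ 0.      0.0001 -1.    ] F [ 0.4177  0.7223 -1.1328] grip 0.995954610367576 j [ 1.0569  0.2204  1.5265  0.      1.3947 -0.1261]
[-38. -29.  -1.] [ 0.    -0.     0.145]
[-42. -24.  -1.] [ 0.    -0.     0.145]
[-45. -17.  -1.] [ 0.    -0.     0.145]
[-47. -11.  -1.] [ 0.    -0.     0.145]
[-48.  -4.  -1.] [ 0.    -0.     0.145]
```

Call:
{"api": "drive_tool", "payload": {
  "linear": [
    [-38,-29,-1],
    [-42,-24,-1],
    [-45,-17,-1],
    [-47,-11,-1],
    [-48,-4,-1]
  ],
  "delta_rot": [
    [0,0,0.145],
    [0,0,0.145],
    [0,0,0.145],
    [0,0,0.145],
    [0,0,0.145]
  ],
  "hand": [100,100,100,100,100]
}}

```text
clock: 1.4
position: [0.3553, 0.3677, 0.1947]
tcp_rot: [-1.679, -2.654, -0.002]
force: [0.1, 0.6, -0.0]
grip_width: 0.998
```

```bash
python3 go.py .49,-.05,.2,-1.409
```

```text
1.4 [0.3553 0.3677 0.1947] yaw 0.44261316356809555 tilt [-0.0002  0.0017 -1.    ] F [ 0.1294  0.604  -0.0459] grip 0.9982602472010336 j [ 0.6472 -0.0575  1.8145  0.0014  1.3838  0.2043]
[-48.  -6.  -1.] [-0.    -0.     0.145]
[-48.   1.  -1.] [-0.    -0.     0.145]
[-47.   8.  -1.] [-0.    -0.     0.145]
[-46.  14.  -1.] [-0.    -0.     0.145]
[-43.  21.  -1.] [-0.    -0.     0.145]
```

Tracking is good.

Call:
{"api": "drive_tool", "payload": {
  "linear": [
    [-48,-6,-1],
    [-48,1,-1],
    [-47,8,-1],
    [-46,14,-1],
    [-43,21,-1]
  ],
  "delta_rot": [
    [0,0,0.145],
    [0,0,0.145],
    [0,0,0.145],
    [0,0,0.145],
    [0,0,0.145]
  ],
  "hand": [100,100,100,100,100]
}}

```text
clock: 1.9
position: [0.4303, 0.13, 0.201]
tcp_rot: [2.535, 1.854, 0.009]
force: [1.7, -0.0, 0.9]
grip_width: 0.999
```

```bash
python3 go.py .461,-.314,.16,-1.409
```

```text
1.9 [0.4303 0.13   0.201 ] yaw -0.3078486920854103 tilt [ 0.0051  0.003  -1.    ] F [ 1.7166 -0.0204  0.8735] grip 0.99861775108939 j [ 0.1155 -0.227   1.9534  0.0024  1.4097  0.423 ]
[-44.  18.   4.] [ 0.    -0.001  0.145]
[-41.  24.   4.] [ 0.    -0.001  0.145]
[-38.  30.   4.] [ 0.    -0.001  0.145]
[-33.  35.   4.] [ 0.    -0.001  0.145]
[-28.  39.   4.] [ 0.    -0.001  0.145]
```

Call:
{"api": "drive_tool", "payload": {
  "linear": [
    [-44,18,1],
    [-41,24,1],
    [-38,30,1],
    [-33,35,1],
    [-28,39,1]
  ],
  "delta_rot": [
    [0,-0.001,0.145],
    [0,-0.001,0.145],
    [0,-0.001,0.145],
    [0,-0.001,0.145],
    [0,-0.001,0.145]
  ],
  "hand": [100,100,100,100,100]
}}

```text
clock: 2.4
position: [0.4461, -0.1187, 0.1983]
tcp_rot: [3.035, 0.795, 0.014]
force: [0.6, -0.7, 0.3]
grip_width: 0.995
```

```bash
python3 go.py .461,-.314,.16,-1.409
```

```text
2.4 [ 0.4461 -0.1187  0.1983] yaw -1.0581865403400337 tilt [ 0.0094 -0.0019 -1.    ] F [ 0.629  -0.7254  0.2509] grip 0.9945639355293258 j [-0.4331 -0.1964  1.9328  0.0023  1.3958  0.6247]
[-20.  43.   9.] [ 0.002 -0.003  0.145]
[-14.  45.   9.] [ 0.002 -0.003  0.145]
[-7. 47.  9.] [ 0.001 -0.001  0.061]
[-4. 47.  9.] [ 0. -0.  0.]
[-1.  7.  1.] [0. 0. 0.]
```

Call:
{"api": "drive_tool", "payload": {
  "linear": [
    [-20,43,9],
    [-14,45,9],
    [-7,47,9],
    [-4,40,9],
    [0,4,1]
  ],
  "delta_rot": [
    [0.002,-0.003,0.145],
    [0.002,-0.003,0.145],
    [0.001,-0.001,0.061],
    [0,0,0],
    [0,0,0]
  ],
  "hand": [100,100,100,100,100]
}}

```text
clock: 2.9
position: [0.4575, -0.3176, 0.1628]
tcp_rot: [3.13, 0.217, 0.009]
force: [0.1, 0.4, -0.3]
grip_width: 0.996
```

```bash
python3 go.py .461,-.314,.03,-1.409 30
```

```text
2.9 [ 0.4575 -0.3176  0.1628] yaw -1.4324701364554864 tilt [ 0.0062 -0.0037 -1.    ] F [ 0.0826  0.3841 -0.252 ] grip 0.9963406461542917 j [-0.7494  0.0735  1.7436  0.0015  1.3174  0.6826]
[ 1. -1. 30.] [ 0.005 -0.006 -0.023]
[ 1. -1. 30.] [ 0. -0.  0.]
[ 1. -1. 30.] [-0.  0.  0.]
[ 1. -1. 30.] [0. 0. 0.]
[ 0. -0. 13.] [0. 0. 0.]
```

Call:
{"api": "drive_tool", "payload": {
  "linear": [
    [1,-1,28],
    [1,-1,28],
    [1,-1,28],
    [1,-1,20],
    [0,0,0]
  ],
  "delta_rot": [
    [0.005,-0.006,-0.023],
    [0,0,0],
    [0,0,0],
    [0,0,0],
    [0,0,0]
  ],
  "hand": [100,100,100,100,100]
}}

```text
clock: 3.4
position: [0.4619, -0.3139, 0.0572]
tcp_rot: [3.131, 0.25, 0.003]
force: [-0.4, 0.1, 0.1]
grip_width: 0.999
```

```bash
python3 go.py .461,-.314,.004,-1.409 12; python3 - <<'E'
from h import *
a=snapshot("scene")[150:320,60:260];b=snapshot("top")[130:270,380:480]
cv2.imwrite("pics/c2.png",np.hstack([cv2.resize(a,(460,391)),cv2.resize(b,(279,391))])[:,:,::-1])
E
```

```text
3.4 [ 0.4619 -0.3139  0.0572] yaw -1.4114737177648786 tilt [ 0.0018 -0.0004 -1.    ] F [-0.4316  0.0993  0.1331] grip 0.9986652364526701 j [-0.7387  0.1968  1.8191  0.001   1.1241  0.6724]
[-0. -0. 12.] [ 0.001 -0.002 -0.002]
[-0. -0. 12.] [ 0.  0. -0.]
[-0. -0. 12.] [-0. -0. -0.]
[-0. -0. 12.] [ 0.  0. -0.]
[-0. -0.  5.] [-0. -0. -0.]
```

View pics/c2.png

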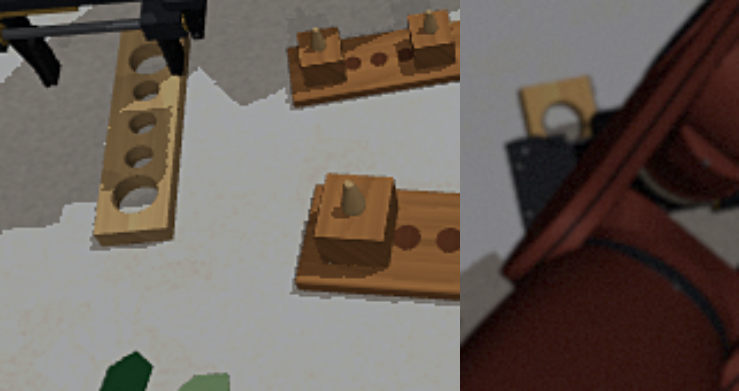

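The fingers straddle the plate. The right fingertip overlaps it in the image only by parallax, as its height of 57 mm shifts it about 25 mm. Descending.

Call:
{"api": "drive_tool", "payload": {
  "linear": [
    [0,0,14],
    [0,0,14],
    [0,0,14],
    [0,0,9],
    [0,0,0]
  ],
  "delta_rot": [
    [0.001,-0.002,0],
    [0,0,0],
    [0,0,0],
    [0,0,0],
    [0,0,0]
  ],
  "hand": [100,100,100,100,100]
}}

```text
clock: 4.0
position: [0.4668, -0.3178, 0.0097]
tcp_rot: [3.123, 0.25, 0.013]
force: [0.8, -0.7, -0.5]
grip_width: 0.996
```

```bash
python3 go.py .461,-.314,.004,-1.409 12
```

```text
4.0 [ 0.4668 -0.3178  0.0097] yaw -1.410799360685569 tilt [ 0.0088 -0.0082 -0.9999] F [ 0.7574 -0.6643 -0.492 ] grip 0.9964358793867542 j [-0.7373  0.2699  1.8344 -0.0002  1.0253  0.6735]
[-5. -5.  6.] [ 0.009 -0.007 -0.002]
[-0.  0.  0.] [-0. -0.  0.]
[0. 0. 0.] [-0. -0.  0.]
[0. 0. 0.] [ 0. -0.  0.]
[0. 0. 0.] [ 0. -0.  0.]
```

Call:
{"api": "drive_tool", "payload": {
  "linear": [
    [-5,-5,3],
    [0,0,3],
    [0,0,0],
    [0,0,0],
    [0,0,0]
  ],
  "delta_rot": [
    [0.009,-0.007,0],
    [0,0,0],
    [0,0,0],
    [0,0,0],
    [0,0,0]
  ],
  "hand": [100,100,100,100,100]
}}

```text
clock: 4.5
position: [0.4608, -0.3137, 0.0036]
tcp_rot: [3.132, 0.251, 0.0]
force: [-0.5, 0.3, 0.2]
grip_width: 1.001
```

```bash
python3 go.py .461,-.314,.004,-1.409 12
```

```text
4.5 [ 0.4608 -0.3137  0.0036] yaw -1.4109591502080652 tilt [ 0. -0. -1.] F [-0.5467  0.3262  0.2126] grip 1.0013057075468137 j [-0.7392  0.2734  1.8439 -0.      1.0243  0.6718]
[ 0.  0. -0.] [ 0.    -0.    -0.002]
[0. 0. 0.] [ 0. -0.  0.]
[0. 0. 0.] [-0.  0.  0.]
[0. 0. 0.] [0. 0. 0.]
[0. 0. 0.] [0. 0. 0.]
```

Call:
{"api": "drive_tool", "payload": {
  "linear": [
    [0,0,0],
    [0,0,0],
    [0,0,0],
    [0,0,0],
    [0,0,0]
  ],
  "delta_rot": [
    [0,0,0],
    [0,0,0],
    [0,0,0],
    [0,0,0],
    [0,0,0]
  ],
  "hand": [0,0,0,0,0]
}}

```text
clock: 5.0
position: [0.4615, -0.3144, 0.0046]
tcp_rot: [3.13, 0.251, 0.002]
force: [-0.4, 0.5, 0.5]
grip_width: 0.631
```

Call:
{"api": "drive_tool", "payload": {
  "linear": [
    [0,0,0],
    [0,0,0],
    [0,0,-5],
    [0,0,-15],
    [0,0,-25]
  ],
  "delta_rot": [
    [0,0,0],
    [0,0,0],
    [0,0,0],
    [0,0,0],
    [0,0,0]
  ],
  "hand": [0,0,0,0,0]
}}

```text
clock: 5.5
position: [0.4588, -0.3119, 0.0481]
tcp_rot: [-3.127, -0.25, 0.006]
force: [0.4, -0.0, 0.2]
grip_width: 0.174
```

```bash
python3 go.py .461,-.314,.17,-1.409 30
```

```text
5.5 [ 0.4588 -0.3119  0.0481] yaw -1.4110343254800006 tilt [-0.0043  0.004  -1.    ] F [ 0.3695 -0.0396  0.238 ] grip 0.17405594299625252 j [-0.7392  0.2072  1.8262  0.      1.1141  0.6718]
[  0.   0. -30.] [-0.005  0.004 -0.002]
[  0.   1. -30.] [-0. -0. -0.]
[  0.   1. -30.] [-0.  0.  0.]
[  0.   1. -30.] [0. 0. 0.]
[ 0.  0. -2.] [0. 0. 0.]
```

The fingers closed past the plate's width, so the grasp missed. Opening and looking.

Call:
{"api": "drive_tool", "payload": {
  "linear": [
    [0,0,-25],
    [0,0,-25],
    [0,0,-25],
    [0,0,0],
    [0,0,0]
  ],
  "delta_rot": [
    [-0.005,0.004,0],
    [0,0,0],
    [0,0,0],
    [0,0,0],
    [0,0,0]
  ],
  "hand": [0,0,0,0,0]
}}

```text
clock: 6.0
position: [0.4616, -0.3143, 0.1358]
tcp_rot: [3.123, 0.25, 0.013]
force: [0.6, -0.3, -1.0]
grip_width: 0.006
```

```bash
python3 - <<'E'
from h import *
print(get_state()["grip_width"],get_state()["position"])
a=snapshot("scene")[120:290,40:290]
cv2.imwrite("pics/c3.png",cv2.resize(a,(750,510))[:,:,::-1])
E
```

```text
0.006376654563129072 [ 0.46156111 -0.31428089  0.13582464]
```

View pics/c3.png

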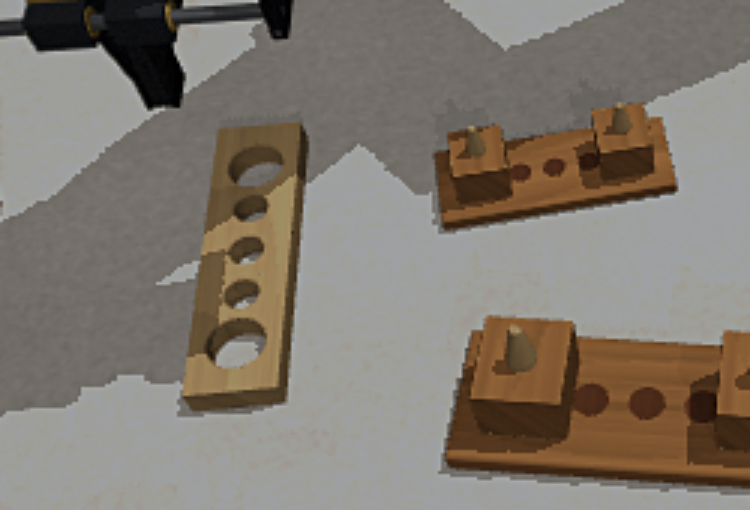

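```bash
python3 - <<'E'
from h import *
p=proj("scene",get_state()["position"]);print("tcp in crop px",(np.array(p)-[40,120])*3)
p=proj("scene",[.461,-.314,.02]);print("plate mid",(np.array(p)-[40,120])*3)
im=snapshot("scene");h=cv2.cvtColor(im,cv2.COLOR_RGB2HSV);w=np.zeros((420,560),np.uint8);w[155:265,95:150]=h[155:265,95:150,1]>75
print(fit([("scene",fill(w))],PLATE,[.461,-.314,1.733]))
a=cv2.resize(im[100:260,40:240],(800,640))[:600,:,::-1].copy()
t=proj("scene",get_state()["position"]);cv2.circle(a,(int((t[0]-40)*4),int((t[1]-100)*4)),5,(0,0,255),2)
cv2.imwrite("pics/c4.png",a)
E
```

```text
tcp in crop px [182.15926885 131.20531181]
plate mid [243.87643639 247.12802313]
(array([ 0.46116152, -0.31369141,  1.73071026]), np.float64(0.022760391367705135))
```

View pics/c4.png

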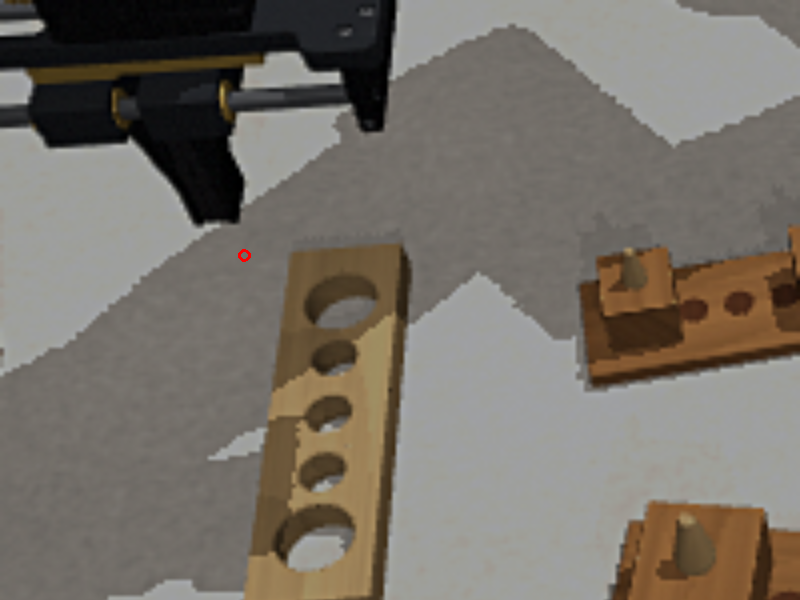

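The visible shut fingertip, crop (218,222), sits well above and left of where the reported TCP projects, (244,255). The fingers may really be higher than reported and have closed above the plate. Quantifying it.

```bash
python3 - <<'E'
from h import *
np.set_printoptions(precision=4,suppress=True)
print("pinch_z",pinch_z() if callable(pinch_z) else pinch_z, get_state()["position"])
for dz in(0,.01,.02,.03,.04):
    print(dz,(np.array(proj("scene",get_state()["position"]+[0,0,dz]))-[40,100])*4)
# c2 open tips at z=.0572, pose .4619,-.3139 yaw -1.411
for s in(-1,1):
  for dz in(0,.02,.03):
    P=np.array([.4619,-.3139,.0572+dz])+s*.0435*np.array([np.cos(-1.411),np.sin(-1.411),0]);print("c2",s,dz,(np.array(proj("scene",P))-[60,150])*2.3)
E
```

```text
pinch_z 0.0187 [ 0.4615 -0.3142  0.1351]
0 [244.7297 255.6633]
0.01 [236.8638 240.4216]
0.02 [228.8267 224.8481]
0.03 [220.6127 208.9319]
0.04 [212.2159 192.6614]
c2 -1 0 [181.7809  90.11  ]
c2 -1 0.02 [175.1222  74.9959]
c2 -1 0.03 [171.692   67.2099]
c2 1 0 [72.062  99.5679]
c2 1 0.02 [63.1403 84.5268]
c2 1 0.03 [58.5433 76.7766]
```

Both views fit a real fingertip height about 20 mm above the reported one, so the fingers closed just over the plate's top. The plate is unmoved (refit 0.461,-0.314). I'll reopen, go down again and verify the offset close up.

Call:
{"api": "drive_tool", "payload": {
  "linear": [
    [0,0,0],
    [0,0,0],
    [0,0,10],
    [0,0,20],
    [0,0,20]
  ],
  "delta_rot": [
    [0.009,-0.008,0],
    [0,0,0],
    [0,0,0],
    [0,0,0],
    [0,0,0]
  ],
  "hand": [100,100,100,100,100]
}}

```text
clock: 6.6
position: [0.4609, -0.3138, 0.0812]
tcp_rot: [-3.13, -0.251, 0.004]
force: [-0.1, -0.5, 0.1]
grip_width: 0.374
```

Call:
{"api": "drive_tool", "payload": {
  "linear": [
    [0,0,20],
    [0,0,20],
    [0,0,20],
    [0,0,10],
    [0,0,0]
  ],
  "delta_rot": [
    [0,0,0],
    [0,0,0],
    [0,0,0],
    [0,0,0],
    [0,0,0]
  ],
  "hand": [100,100,100,100,100]
}}

```text
clock: 7.1
position: [0.4552, -0.3088, -0.0013]
tcp_rot: [-3.119, -0.25, 0.02]
force: [-0.6, -0.3, -0.6]
grip_width: 0.833
```

```bash
python3 go.py .461,-.314,.006,-1.409 12
```

```text
7.1 [ 0.4552 -0.3088 -0.0013] yaw -1.4111457798329192 tilt [-0.0134  0.0113 -0.9998] F [-0.5864 -0.2981 -0.6126] grip 0.8329675306785134 j [-0.739   0.2793  1.8476 -0.0008  1.0322  0.6725]
[ 5.  6. -7.] [-0.013  0.011 -0.002]
[-0.  0. -0.] [ 0.  0. -0.]
[0. 0. 0.] [ 0. -0. -0.]
[0. 0. 0.] [ 0. -0. -0.]
[0. 0. 0.] [-0.  0. -0.]
```

Call:
{"api": "drive_tool", "payload": {
  "linear": [
    [5,6,-4],
    [0,0,0],
    [0,0,0],
    [0,0,0],
    [0,0,0]
  ],
  "delta_rot": [
    [-0.013,0.011,0],
    [0,0,0],
    [0,0,0],
    [0,0,0],
    [0,0,0]
  ],
  "hand": [100,100,100,100,100]
}}

```text
clock: 7.6
position: [0.4636, -0.3162, 0.006]
tcp_rot: [3.127, 0.25, 0.006]
force: [-0.2, 0.3, -0.8]
grip_width: 0.995
```

```bash
python3 go.py .461,-.314,-.014,-1.409 4; python3 - <<'E'
from h import *
im=snapshot("scene");a=cv2.resize(im[150:270,60:200],(700,600),interpolation=cv2.INTER_CUBIC)[:,:,::-1].copy()
s=get_state()["position"]
for dz,c in((0,(0,0,255)),(.02,(0,255,0))):
  for k in(-1,1):
    t=proj("scene",s+[0,0,dz]+k*.0435*np.array([np.cos(-1.411),np.sin(-1.411),0]));cv2.circle(a,(int((t[0]-60)*5),int((t[1]-150)*5)),5,c,2)
cv2.imwrite("pics/c5.png",a)
E
```

```text
7.6 [ 0.4636 -0.3162  0.006 ] yaw -1.4110565149085654 tilt [ 0.0043 -0.0041 -1.    ] F [-0.2328  0.2509 -0.8128] grip 0.9951257559471283 j [-0.739   0.2728  1.839  -0.0002  1.0238  0.6721]
[-0. -1.  4.] [ 0.005 -0.004 -0.002]
[-0. -1.  4.] [ 0. -0. -0.]
[-0. -1.  4.] [-0.  0. -0.]
[-0. -1.  4.] [ 0. -0. -0.]
[-0. -1.  4.] [ 0.  0. -0.]
```

View pics/c5.png

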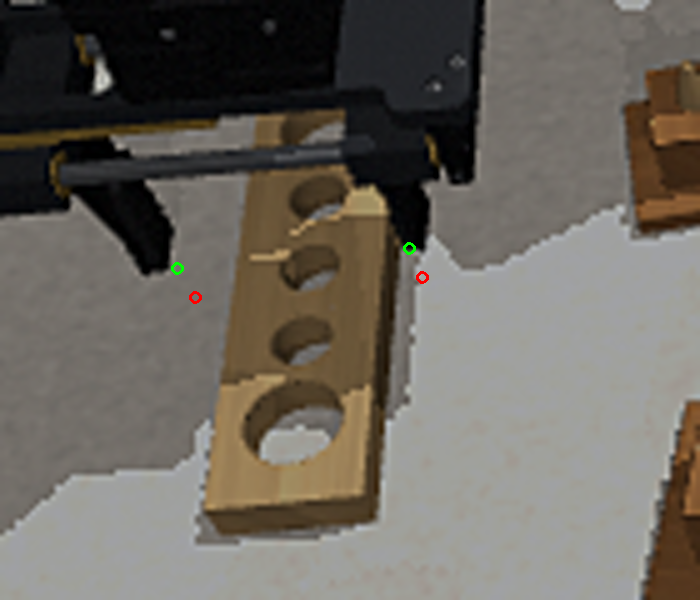

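The real tips sit about 20 mm above the reported TCP (green marks), so I go down another 20 mm in small steps.

Call:
{"api": "drive_tool", "payload": {
  "linear": [
    [-1,-3,4],
    [0,-1,4],
    [0,0,4],
    [0,0,4],
    [0,0,2]
  ],
  "delta_rot": [
    [0.005,-0.004,0],
    [0,0,0],
    [0,0,0],
    [0,0,0],
    [0,0,0]
  ],
  "hand": [100,100,100,100,100]
}}

```text
clock: 8.15
position: [0.462, -0.312, -0.0131]
tcp_rot: [-3.131, -0.251, 0.001]
force: [0.0, 0.0, -0.5]
grip_width: 1.002
```

```bash
python3 go.py .461,-.312,-.015,-1.409 4
```

```text
8.15 [ 0.462  -0.312  -0.0131] yaw -1.4109389519384528 tilt [-0.0004  0.0002 -1.    ] F [ 0.0396  0.0046 -0.5226] grip 1.001541380109214 j [-0.7355  0.3005  1.8479 -0.0001  0.9936  0.6756]
[-1. -0.  2.] [-0.     0.    -0.002]
[0. 0. 0.] [-0.  0. -0.]
[0. 0. 0.] [0. 0. 0.]
[0. 0. 0.] [0. 0. 0.]
[0. 0. 0.] [0. 0. 0.]
```

No contact at a reported z of -13 mm, which confirms the offset. Closing with time to settle.

Call:
{"api": "drive_tool", "payload": {
  "linear": [
    [0,0,1],
    [0,0,0],
    [0,0,0],
    [0,0,0],
    [0,0,0]
  ],
  "delta_rot": [
    [0,0,0],
    [0,0,0],
    [0,0,0],
    [0,0,0],
    [0,0,0]
  ],
  "hand": [0,0,0,0,0]
}}

```text
clock: 8.65
position: [0.4617, -0.312, -0.0149]
tcp_rot: [-3.131, -0.251, 0.002]
force: [-0.6, -0.2, -0.7]
grip_width: 0.634
```

Call:
{"api": "drive_tool", "payload": {
  "linear": [
    [0,0,0],
    [0,0,0],
    [0,0,0],
    [0,0,0],
    [0,0,0]
  ],
  "delta_rot": [
    [0,0,0],
    [0,0,0],
    [0,0,0],
    [0,0,0],
    [0,0,0]
  ],
  "hand": [0,0,0,0,0]
}}

```text
clock: 9.15
position: [0.4617, -0.312, -0.0149]
tcp_rot: [-3.131, -0.251, 0.001]
force: [0.2, -0.4, -0.6]
grip_width: 0.635
```

Gripped: the opening stays at 0.635, about 56 mm. Lifting.

Call:
{"api": "drive_tool", "payload": {
  "linear": [
    [0,0,-10],
    [0,0,-25],
    [0,0,-30],
    [0,0,-30],
    [0,0,-30]
  ],
  "delta_rot": [
    [0,0,0],
    [0,0,0],
    [0,0,0],
    [0,0,0],
    [0,0,0]
  ],
  "hand": [0,0,0,0,0]
}}

```text
clock: 9.65
position: [0.4573, -0.3079, 0.1095]
tcp_rot: [-3.12, -0.25, 0.017]
force: [0.2, -0.2, -1.5]
grip_width: 0.632
```

```bash
python3 go.py .558,-.047,.14,-.019 35
```

```text
9.65 [ 0.4573 -0.3079  0.1095] yaw -1.4111012987005485 tilt [-0.0118  0.0105 -0.9999] F [ 0.2369 -0.1699 -1.4851] grip 0.6320921928211115 j [-0.7356  0.1319  1.7852 -0.0002  1.2403  0.6755]
[ 18. -30.  -4.] [-0.002 -0.    -0.145]
[ 22. -27.  -4.] [-0.002 -0.    -0.145]
[ 25. -24.  -4.] [-0.002 -0.    -0.145]
[ 29. -20.  -4.] [-0.002 -0.    -0.145]
[ 31. -16.  -4.] [-0.002 -0.    -0.145]
```

Call:
{"api": "drive_tool", "payload": {
  "linear": [
    [18,-30,-4],
    [22,-27,-4],
    [25,-24,-4],
    [29,-20,-2],
    [31,-16,-2]
  ],
  "delta_rot": [
    [-0.002,0,-0.145],
    [-0.002,0,-0.145],
    [-0.002,0,-0.145],
    [-0.002,0,-0.145],
    [-0.002,0,-0.145]
  ],
  "hand": [0,0,0,0,0]
}}

```text
clock: 10.15
position: [0.5233, -0.1468, 0.1369]
tcp_rot: [2.819, 1.365, 0.001]
force: [-0.2, 0.1, -1.9]
grip_width: 0.635
```

```bash
python3 go.py .558,-.047,.13,-.019 35
```

```text
10.15 [ 0.5233 -0.1468  0.1369] yaw -0.6688466789095319 tilt [ 0.0049 -0.008  -1.    ] F [-0.1603  0.0907 -1.8568] grip 0.6346743230460864 j [-0.4149  0.0653  1.8027 -0.0056  1.2659  0.2557]
[ 33. -11.   2.] [ 0.002  0.001 -0.145]
[34. -7.  2.] [ 0.002  0.001 -0.145]
[35. -2.  2.] [ 0.002  0.001 -0.145]
[1. 0. 0.] [ 0.002  0.001 -0.145]
[0. 0. 0.] [ 0.001  0.001 -0.07 ]
```

Call:
{"api": "drive_tool", "payload": {
  "linear": [
    [33,-11,2],
    [34,-7,2],
    [32,-2,2],
    [0,0,0],
    [0,0,0]
  ],
  "delta_rot": [
    [0.002,0.001,-0.145],
    [0.002,0.001,-0.145],
    [0.002,0.001,-0.145],
    [0.002,0.001,-0.145],
    [0.001,0.001,-0.07]
  ],
  "hand": [0,0,0,0,0]
}}

```text
clock: 10.65
position: [0.5572, -0.0407, 0.1342]
tcp_rot: [2.207, 2.235, 0.002]
force: [0.5, -0.8, -2.4]
grip_width: 0.638
```

```bash
python3 go.py .558,-.047,.12,-.019 35
```

```text
10.65 [ 0.5572 -0.0407  0.1342] yaw 0.01266225640652297 tilt [ 0.0007  0.0006 -1.    ] F [ 0.4564 -0.8146 -2.3689] grip 0.6382223664914219 j [-0.2146  0.1094  1.7606  0.0008  1.2709 -0.2275]
[-6.  1. 14.] [ 0.001 -0.001  0.032]
[0. 0. 0.] [-0.  0. -0.]
[0. 0. 0.] [ 0. -0. -0.]
[0. 0. 0.] [ 0. -0. -0.]
[0. 0. 0.] [ 0. -0. -0.]
```

Call:
{"api": "drive_tool", "payload": {
  "linear": [
    [-6,1,12],
    [0,0,10],
    [0,0,6],
    [0,0,0],
    [0,0,0]
  ],
  "delta_rot": [
    [0.001,-0.001,0.032],
    [0,0,0],
    [0,0,0],
    [0,0,0],
    [0,0,0]
  ],
  "hand": [0,0,0,0,0]
}}

```text
clock: 11.15
position: [0.5571, -0.0474, 0.1036]
tcp_rot: [-2.251, -2.19, 0.003]
force: [0.6, 0.5, -1.2]
grip_width: 0.631
```

```bash
python3 go.py .558,-.047,.10,-.019 35; python3 - <<'E'
from h import *
im=snapshot("scene");a=cv2.resize(im[150:300,165:345],(720,600),interpolation=cv2.INTER_CUBIC)[:,:,::-1].copy()
z=get_state()["position"][2]+.015
def mark(P,c):
    t=proj("scene",P);cv2.circle(a,(int((t[0]-165)*4),int((t[1]-150)*4)),4,c,1)
q=[.5584,-.0471,3.1226]
for P in world([[0,-.07,.02],[0,.07,.02]]+PLATE[0],*q,z=z): mark(P,(255,255,0))
for P in world([[0,-.07,.092],[0,.07,.092]],*q): mark(P,(0,255,0))
cv2.imwrite("pics/c6.png",a)
for d in silhouettes("pale_plate_mid","scene"): print(d["confidence"],d["xy"],d["region"].sum())
E
```

```text
11.15 [ 0.5571 -0.0474  0.1036] yaw -0.027595461905023683 tilt [-0.0023 -0.0003 -1.    ] F [ 0.6028  0.5415 -1.1707] grip 0.6306439403036108 j [-0.2254  0.1449  1.7825 -0.0008  1.2164 -0.1975]
[0. 1. 4.] [-0.002  0.    -0.009]
[0. 0. 0.] [-0. -0. -0.]
[0. 0. 0.] [ 0. -0.  0.]
[0. 0. 0.] [0. 0. 0.]
[0. 0. 0.] [0. 0. 0.]
0.72 [282.0, 221.2] 2476
```

View pics/c6.png

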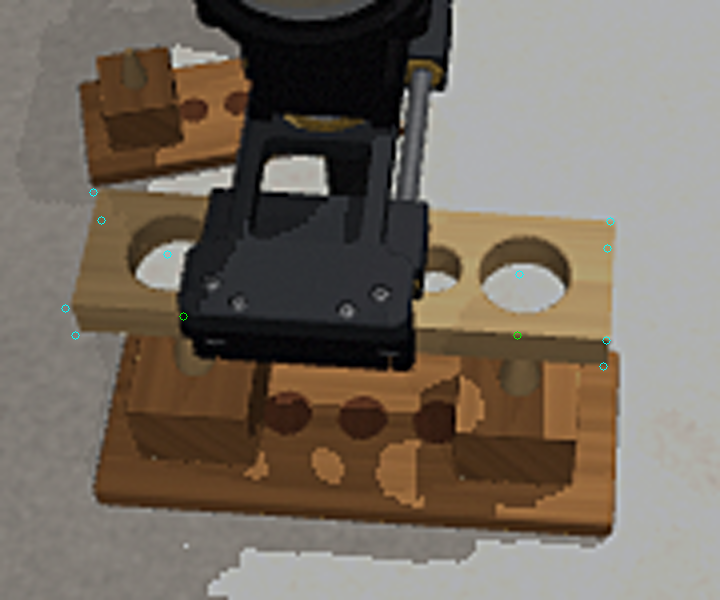

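The held plate matches the prediction within about 2 mm in y, and peg/hole clearance is 9 mm. The descent is about 58 mm, to a reported z near 0.045. Going in stages.

Call:
{"api": "drive_tool", "payload": {
  "linear": [
    [-2,1,6],
    [0,0,6],
    [0,0,6],
    [0,0,4],
    [0,0,0]
  ],
  "delta_rot": [
    [-0.002,0,-0.009],
    [0,0,0],
    [0,0,0],
    [0,0,0],
    [0,0,0]
  ],
  "hand": [0,0,0,0,0]
}}

```text
clock: 11.75
position: [0.5588, -0.0499, 0.0807]
tcp_rot: [2.24, 2.2, 0.001]
force: [-0.7, -0.4, -2.0]
grip_width: 0.627
```

```bash
python3 go.py .558,-.0485,.055,-.019 6
```

```text
11.75 [ 0.5588 -0.0499  0.0807] yaw -0.01798290474579158 tilt [ 0.0017 -0.0007 -1.    ] F [-0.7229 -0.356  -2.0031] grip 0.6271899994597753 j [-0.2294  0.1726  1.7979 -0.0003  1.1693 -0.2112]
[ 0. -0.  6.] [0.002 0.001 0.001]
[ 0. -0.  6.] [0. 0. 0.]
[ 0. -0.  6.] [-0.  0.  0.]
[ 0. -0.  6.] [0. 0. 0.]
[ 0. -0.  2.] [0. 0. 0.]
```

Call:
{"api": "drive_tool", "payload": {
  "linear": [
    [1,-1,6],
    [0,0,6],
    [0,0,6],
    [0,0,6],
    [0,0,0]
  ],
  "delta_rot": [
    [0.002,0.001,0],
    [0,0,0],
    [0,0,0],
    [0,0,0],
    [0,0,0]
  ],
  "hand": [0,0,0,0,0]
}}

```text
clock: 12.25
position: [0.5575, -0.0486, 0.0543]
tcp_rot: [-2.24, -2.201, 0.0]
force: [-0.1, 0.0, -0.9]
grip_width: 0.629
```

```bash
python3 go.py .558,-.0485,.045,-.019 6; python3 - <<'E'
from h import *
im=snapshot("scene");a=cv2.resize(im[150:300,165:345],(720,600),interpolation=cv2.INTER_CUBIC)[:,:,::-1].copy()
cv2.imwrite("pics/c7.png",a)
E
```

```text
12.25 [ 0.5575 -0.0486  0.0543] yaw -0.01777985368865982 tilt [-0.0008  0.0005 -1.    ] F [-0.1354  0.0059 -0.943 ] grip 0.6285163941532181 j [-0.228   0.2054  1.815   0.0003  1.1221 -0.2103]
[0. 0. 6.] [-0.001 -0.     0.001]
[0. 0. 3.] [-0. -0.  0.]
[0. 0. 0.] [-0. -0.  0.]
[0. 0. 0.] [-0.  0.  0.]
[0. 0. 0.] [-0.  0.  0.]
```

View pics/c7.png

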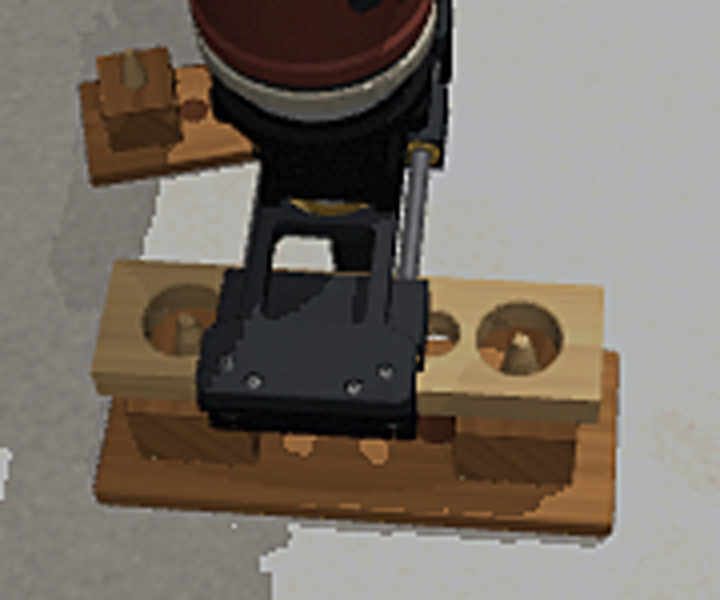

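Both pegs show inside the large holes, at crop (188,332) and (520,350), with the plate about 10 mm above the blocks. Lowering slowly and watching the force.

Call:
{"api": "drive_tool", "payload": {
  "linear": [
    [0,0,3],
    [0,0,2],
    [0,0,2],
    [0,0,1],
    [0,0,0]
  ],
  "delta_rot": [
    [0,0,0],
    [0,0,0],
    [0,0,0],
    [0,0,0],
    [0,0,0]
  ],
  "hand": [0,0,0,0,0]
}}

```text
clock: 12.8
position: [0.5586, -0.0488, 0.0469]
tcp_rot: [2.241, 2.201, 0.001]
force: [0.0, -0.3, -1.4]
grip_width: 0.629
```

Call:
{"api": "drive_tool", "payload": {
  "linear": [
    [0,0,1],
    [0,0,1],
    [0,0,0],
    [0,0,0],
    [0,0,0]
  ],
  "delta_rot": [
    [0,0,0],
    [0,0,0],
    [0,0,0],
    [0,0,0],
    [0,0,0]
  ],
  "hand": [0,0,0,0,0]
}}

```text
clock: 13.3
position: [0.559, -0.0489, 0.0453]
tcp_rot: [2.24, 2.2, 0.002]
force: [-0.2, 0.1, -1.9]
grip_width: 0.632
```

Call:
{"api": "drive_tool", "payload": {
  "linear": [
    [0,0,1],
    [0,0,1],
    [0,0,0],
    [0,0,0],
    [0,0,0]
  ],
  "delta_rot": [
    [0,0,0],
    [0,0,0],
    [0,0,0],
    [0,0,0],
    [0,0,0]
  ],
  "hand": [0,0,0,0,0]
}}

```text
clock: 13.8
position: [0.5594, -0.0489, 0.0453]
tcp_rot: [2.24, 2.2, 0.002]
force: [-0.0, -0.2, -1.8]
grip_width: 0.631
```

Call:
{"api": "drive_tool", "payload": {
  "linear": [
    [0,0,1],
    [0,0,1],
    [0,0,0],
    [0,0,0],
    [0,0,0]
  ],
  "delta_rot": [
    [0,0,0],
    [0,0,0],
    [0,0,0],
    [0,0,0],
    [0,0,0]
  ],
  "hand": [0,0,0,0,0]
}}

```text
clock: 14.3
position: [0.5597, -0.049, 0.0452]
tcp_rot: [2.239, 2.2, 0.002]
force: [-1.1, 1.0, 1.0]
grip_width: 0.635
```

z has stalled at 0.045, where seating was predicted. One firmer nudge to confirm contact.

Call:
{"api": "drive_tool", "payload": {
  "linear": [
    [0,-1,2],
    [0,0,2],
    [0,0,2],
    [0,0,0],
    [0,0,0]
  ],
  "delta_rot": [
    [0.002,0,0],
    [0,0,0],
    [0,0,0],
    [0,0,0],
    [0,0,0]
  ],
  "hand": [0,0,0,0,0]
}}

```text
clock: 14.8
position: [0.5601, -0.0491, 0.0455]
tcp_rot: [2.239, 2.201, 0.001]
force: [-0.1, 0.3, -2.4]
grip_width: 0.635
```

```bash
python3 go.py .558,-.0485,.045,-.019 6; python3 - <<'E'
from h import *
im=snapshot("scene");a=cv2.resize(im[150:300,165:345],(720,600),interpolation=cv2.INTER_CUBIC)[:,:,::-1].copy()
cv2.imwrite("pics/c8.png",a)
E
```

```text
14.8 [ 0.5601 -0.0491  0.0455] yaw -0.01693386915242051 tilt [ 0.0017 -0.0009 -1.    ] F [-0.0741  0.2788 -2.3851] grip 0.6354244055442171 j [-0.2273  0.2208  1.8157 -0.0006  1.1032 -0.2101]
[ 1. -2.  0.] [0.002 0.001 0.002]
[0. 0. 0.] [-0. -0. -0.]
[0. 0. 0.] [ 0.  0. -0.]
[0. 0. 0.] [ 0.  0. -0.]
[0. 0. 0.] [ 0.  0. -0.]
```

View pics/c8.png

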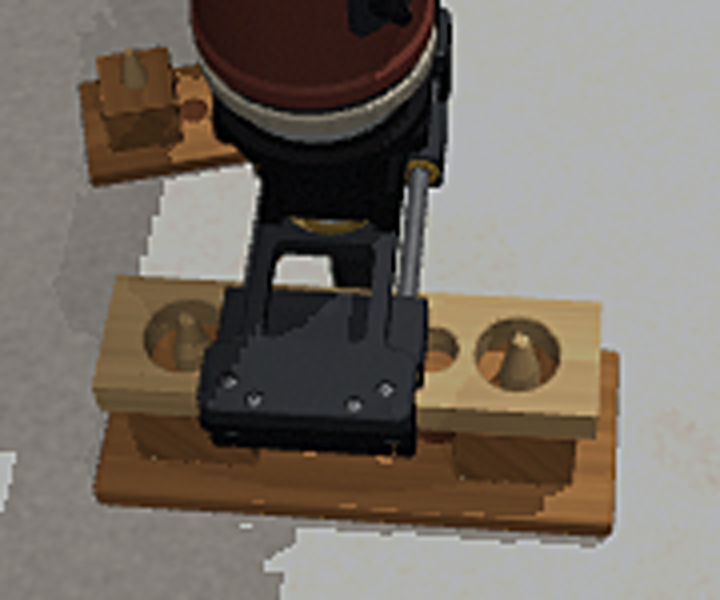

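The force doesn't show clear contact, so I'll check the plate height against its predicted seated corners numerically.

```bash
python3 - <<'E'
from h import *
im=snapshot("scene")
h=cv2.cvtColor(im,cv2.COLOR_RGB2HSV).astype(int)
q=[.560,-.048,3.1226]
for z in(.06,.063,.066,.07):
    P=world([[-.028,-.1,.02],[-.028,-.1,0],[.028,-.1,.02],[-.028,.1,.02],[-.028,.1,0],[.028,.1,.02]],*q,z=z)
    print(z,[tuple(((np.array(proj("scene",p))-[165,150])*4).round().astype(int).tolist()) for p in P])
for c in(192,315):  # vertical brightness profiles
    print(c,[(r,int(h[r,c,1]),int(h[r,c,2])) for r in range(215,266)])
E
```

```text
0.06 [(584, 416), (581, 439), (588, 302), (102, 388), (110, 411), (126, 275)]
0.063 [(584, 413), (582, 436), (589, 298), (100, 384), (109, 408), (125, 271)]
0.066 [(585, 409), (582, 433), (589, 294), (99, 381), (107, 404), (123, 267)]
0.07 [(585, 405), (583, 428), (590, 289), (97, 376), (106, 400), (122, 262)]
192 [(215, 21, 122), (216, 20, 129), (217, 20, 129), (218, 19, 120), (219, 15, 119), (220, 13, 118), (221, 11, 121), (222, 6, 124), (223, 6, 121), (224, 34, 121), (225, 36, 122), (226, 95, 123), (227, 89, 123), (228, 118, 121), (229, 120, 117), (230, 121, 122), (231, 119, 122), (232, 120, 119), (233, 121, 118), (234, 118, 119), (235, 118, 119), (236, 118, 119), (237, 119, 116), (238, 115, 115), (239, 114, 121), (240, 118, 121), (241, 114, 127), (242, 114, 128), (243, 119, 124), (244, 117, 120), (245, 115, 122), (246, 118, 125), (247, 119, 101), (248, 120, 100), (249, 118, 97), (250, 120, 89), (251, 122, 94), (252, 121, 95), (253, 91, 87), (254, 146, 84), (255, 164, 81), (256, 152, 89), (257, 181, 89), (258, 175, 93), (259, 174, 95), (260, 166, 92), (261, 161, 92), (262, 164, 92
[... 189 characters left out ...]
), (224, 4, 179), (225, 26, 177), (226, 58, 177), (227, 57, 175), (228, 25, 176), (229, 26, 176), (230, 30, 177), (231, 26, 177), (232, 23, 177), (233, 22, 176), (234, 17, 177), (235, 30, 177), (236, 4, 182), (237, 61, 143), (238, 167, 142), (239, 161, 138), (240, 158, 134), (241, 155, 146), (242, 154, 147), (243, 157, 143), (244, 154, 147), (245, 154, 152), (246, 157, 143), (247, 156, 136), (248, 155, 133), (249, 159, 133), (250, 158, 136), (251, 157, 138), (252, 157, 145), (253, 156, 149), (254, 159, 144), (255, 155, 138), (256, 154, 137), (257, 156, 139), (258, 154, 154), (259, 151, 157), (260, 149, 152), (261, 157, 146), (262, 153, 143), (263, 151, 149), (264, 150, 151), (265, 155, 146)]
```

The edges (front top near row 386, bottom near 412; prediction for seated 388 and 411) put the plate's underside at 60 mm within about 1 mm. It's seated, so I release.

Call:
{"api": "drive_tool", "payload": {
  "linear": [
    [0,0,0],
    [0,0,0],
    [0,0,0],
    [0,0,0],
    [0,0,0]
  ],
  "delta_rot": [
    [0,0,0],
    [0,0,0],
    [0,0,0],
    [0,0,0],
    [0,0,0]
  ],
  "hand": [100,100,100,100,100]
}}

```text
clock: 15.4
position: [0.5602, -0.0492, 0.0447]
tcp_rot: [2.239, 2.201, 0.001]
force: [0.4, 0.2, 0.2]
grip_width: 0.963
```

```bash
python3 go.py .559,-.0485,.2,-.019 20
```

```text
15.4 [ 0.5602 -0.0492  0.0447] yaw -0.017123431120455487 tilt [ 0.0015 -0.0008 -1.    ] F [0.3973 0.2227 0.1873] grip 0.9628646808079433 j [-0.2275  0.2223  1.8155 -0.0005  1.1021 -0.2101]
[  0.  -0. -20.] [0.002 0.001 0.002]
[  0.  -0. -20.] [-0.  0. -0.]
[  0.  -0. -20.] [0. 0. 0.]
[  0.  -0. -20.] [0. 0. 0.]
[  0.  -0. -20.] [0. 0. 0.]
```

Call:
{"api": "drive_tool", "payload": {
  "linear": [
    [0,0,-8],
    [0,0,-15],
    [0,0,-20],
    [0,0,-25],
    [0,0,-25]
  ],
  "delta_rot": [
    [0.002,0.001,0],
    [0,0,0],
    [0,0,0],
    [0,0,0],
    [0,0,0]
  ],
  "hand": [100,100,100,100,100]
}}

```text
clock: 15.9
position: [0.5576, -0.0487, 0.1406]
tcp_rot: [-2.236, -2.198, 0.006]
force: [0.8, 0.3, -0.0]
grip_width: 1.0
```

Call:
{"api": "drive_tool", "payload": {
  "linear": [
    [0,-20,-20],
    [0,-30,-10],
    [0,-30,0],
    [0,-20,0],
    [0,0,0]
  ],
  "delta_rot": [
    [0,0,0],
    [0,0,0],
    [0,0,0],
    [0,0,0],
    [0,0,0]
  ],
  "hand": [100,100,100,100,100]
}}

```text
clock: 16.4
position: [0.4606, -0.0482, 0.1855]
tcp_rot: [2.232, 2.196, 0.01]
force: [0.4, 0.2, 0.3]
grip_width: 0.998
```

```bash
python3 - <<'E'
from h import *
im=snapshot("scene");print(get_state()["position"],get_state()["force"])
q=[.5584,-.0471,3.1226];a=cv2.resize(im[150:300,165:345],(720,600),interpolation=cv2.INTER_CUBIC)[:,:,::-1].copy()
for P in world([[0,-.07,.02],[0,.07,.02]]+PLATE[0],*q,z=.06):
    t=proj("scene",P);cv2.circle(a,(int((t[0]-165)*4+1.5),int((t[1]-150)*4+1.5)),4,(255,255,0),1)
cv2.imwrite("pics/c9.png",a)
E
```

```text
[ 0.46185317 -0.04839084  0.18581618] [ 0.97416865 -0.17802805  0.11693223]
```

View pics/c9.png

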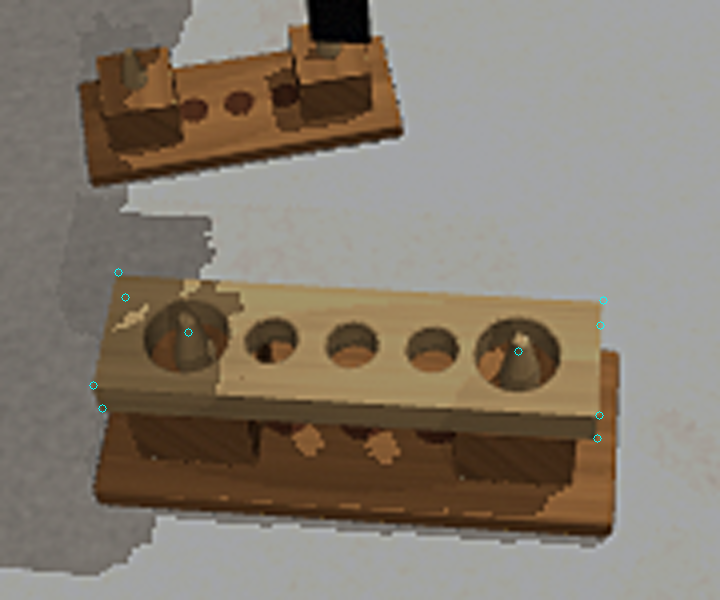

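The plate sits level and on the predicted home corners, with a peg through each end hole and the gripper clear of everything. Handing in.

```bash
python3 -c "
from plant import *;print(finish_job())"
```

```text
the job is handed in; nothing more can be done
None
```

The pale plate is on the larger rack with a peg through each large end hole. I lowered it while gripped, released it once seated and backed the arm off. I handed the job in at about 16.5 s of the 40 s allowed.

**Missed first grasp:** The first attempt closed above the plate. The camera showed the real fingertips about 20 mm higher than the reported TCP. I corrected for that, and the second grasp held at about 56 mm. The plate had not moved in between.

**Final checks:** In the last picture the plate's corners and holes lie within about 2 mm of the predicted home position. It looks level, and the gripper is open and clear. My path stayed away from the dark plate, but I did not measure it again at the end.

**Check that disagreed:** The wrist force never clearly showed contact when the plate seated (about -2 N and noisy). I judged seating from the height no longer dropping and from the edge positions in the image, which put the underside at 60 mm, give or take about 1 mm.

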